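# Take up the slack and touch off a bench gauge

## Task

A specimen cup stands in the screw-feed bench gauge, whose handwheel has a lot of backlash. By the handle of the handwheel, first wind the jaw back (anticlockwise from above) until its front face is clearly behind the white line on the bed, then wind it forward (clockwise) until it nips the cup's lid gently against the anvil, with about 10 N, finishing on the forward turn so that the slack stays taken up. Never squeeze the cup hard (20 N would spoil the check), do not touch the cup, leave the things around alone, and let go of the handle.

Things in the scene. Friction and masses are not known exactly. Their poses are not given: they have to be found in the camera images.
- gauge: Grey and blue bench gauge fixed to the worktop, 265 x 92 mm, everything but the handwheel under 75 mm high. Origin: centre of its underside. Its x axis runs from the handwheel over the jaw to the anvil, z up.
- wheel_center (a point): Point on the upright axis of the black handwheel (112 mm across, its top at z = 82 mm), at the handle's grip height (z = 107 mm). Fixed to the gauge. Clockwise from above closes the jaw, 8 mm per radian of screw. Once the slack is taken up the screw takes about 0.14 N m to turn (3.1 N at the handle); a jaw force of F newtons on the cup adds 0.18 F N at the handle.
- handle_grip (a point): Grip point of the grey upright crank handle on the handwheel: a freely spinning peg 15 mm thick, standing from z = 87.5 to 128.5 mm, 45 mm from the wheel axis. The point is half-way up the peg (z = 107 mm) on its axis.
- wheel (a joint): Free play (backlash) of the handwheel on its screw, rad: the wheel turns almost freely from -0.3 to +0.3 without moving the screw. -0.3: slack taken up anticlockwise (turning on opens the jaw), +0.3: clockwise (turning on closes it). Seen on the wheel: two metal pins either side of the screw's red pointer; the slack is taken up when a pin bears on the pointer.
- jaw: Blue sliding jaw with a steel pad, driven by the screw, which does not run back under 15 N or less. Origin: on its front (measuring) face, which looks along the gauge's +x to the cup; the pad is 40 mm wide, 54 to 74 mm above the worktop. The travel ends 8 mm behind the white line.
- clear_line (a point): White line across the bed of the gauge (84 mm long, along the gauge's y). The jaw starts in front of it (+x side).
- cup: Clear specimen cup with a yellow screw lid, loose, standing on the bed between jaw and anvil, up to 2 mm clear of the anvil. Lid about 62 mm across, 61 mm high in all; the lid is its widest part. Origin: centre of its underside. Where the lid meets the jaw, about 10 to 20 N of force grow per mm of jaw travel.
- spare_cup: Another specimen cup with a red lid, 62 mm across and 61 mm high, loose on the worktop; bystander. Origin: centre of its underside.
- marker: Black marker pen, 135 mm long, loose on the worktop; bystander. Origin: centre of its underside.
Things that resemble listed ones, but are neither listed nor needed, are in the scene too. Of the things that look like the cup, the smallest one is meant.

How it is judged:
On the way, in this order (a step that is already met when the one before it is completed fails the run):
1. the jaw's front face is wound back behind the white line (x of jaw in the frame of clear_line below -0.001 m), for 0.2 s.
2. the jaw nips the cup, slack taken up in the closing direction (contact force between jaw and cup above 3 N and value of joint wheel above 0.1 rad), for 0.2 s.
At the end, for the whole second after the job is handed in: The jaw holds the cup against the anvil with 3 to 17 N, the cup upright (within 0.12 rad), at rest, and the handwheel's free play stands on the closing side (above +0.1 rad of its +/-0.3) (all of step 2 and contact force between jaw and cup below 17 N and angle between cup's own z axis and vertical below 0.12 rad and linear speed of cup below 0.02 m/s and x of cup in the frame of gauge above 0.052 m); the robot touches nothing.
It fails at once if the jaw squeezes the cup with more than 20 N (contact force between jaw and cup above 20 N).
It fails at once if the robot touches the cup (contact force between the arm and cup above 0.5 N).
It fails at once if the fingers touch the cup (contact force between the fingers and cup above 0.5 N).
It fails at once if the spare cup is moved (distance of spare_cup from where it was at the start of the episode above 0.02 m).
It fails at once if the marker is moved (distance of marker from where it was at the start of the episode above 0.02 m).
It also fails if it takes over 72 s, if anything falls off the work surface, if the arm or the gripper's body presses on something with over 40 N, if the wrist force passes 120 N, or if a joint passes its speed limit or range.

## Robot

A 6-joint arm with a two-finger parallel gripper is mounted at the origin on a cart in front of the work surface, level with it; the furniture and walls round the work are solid. World frame = base frame: x ahead of the robot, y to its left, z up, the work surface at z = 0. Lengths are in m, angles in rad, forces in N, time in s.
With the tool pointing down it reaches from about 0.325 to 0.85 m from the base axis. Payload 15.5 kg.
Tool frame: the origin (TCP) lies between the finger pads; the fingertips stand 8 mm ahead of it and the grasp point (between the pads) lies 11 mm behind it; z points along the fingers, y is the line along which they close (so a half turn about z gives the same grasp; the last joint's range is limited). The gripper opens to 91 mm and grips with 3 to 60 N. Pads are 32 mm wide; open, the fingers measure 118 mm over their backs; the gripper's body (76 mm by 178 mm) begins 60 mm behind the grasp point.
Start: joints at [-1.298, 0.494, 1.345, -0, 1.302, -0.096], TCP at [0.225, -0.583, 0.222] pointing down, gripper open.
Joint ranges: [-2.91, 2.91], [-0.82, 2.16], [0.22, 2.67], [-1.22, 4.37], [0.12, 2.79], [-3.08, 3.08]. Speed limits (rad/s): [1.89, 1.89, 2.57, 3.01, 3.01, 3.01].

## Interface

Orientations are given as a unit quaternion [x, y, z, w].
In Python, from bench import telemetry, cams, ticket gives the robot as it stands. The module is installed in compiled form; this text tells all that it offers.
- The arm moves only by the tool drive_tool, never from a script. Its argument "moves" is a list of rows, each a list of 2 entries, a list of its own where there are three numbers: the shift along the tool's x, y, z in mm, then the turn about the tool's z in rad. In form: [[[x, y, z], turn], ...]. A call has 1 to 20 rows; each row shifts and turns the commanded pose from where the row before left it, along the tool's axes as they then stand; what a row does not reach is not made up. A row lasts 1/8 s, in which the tool goes at most 62.5 mm and 10.7 degrees, less where a joint would pass 70% of its speed; a pose out of reach is approached as far as the arm can. A call is refused whole if a number of a shift passes 62.5 or a number of a turn 0.188, either way. A call with a gripper value outside its range is refused whole. "grip" is the finger opening in mm, from 0 to 91.2, set as the call begins (left out, the last holds). The fingers move at their own pace and stop on an object; "squeeze" is the grip in N (left out, the last holds). Time passes only in rows, so rows that do not move let the fingers close. It gives the time, the measured TCP pose, the force, the opening and the grip force at its end, in the units of the state.
- telemetry.get_obs(): the state, without advancing time (a new reading comes with each control period).
- cams.capture(name): name is "scene" or "side" or "wrist"; returns the picture (480x640x3 uint8, blue, green, red); there is no depth.
- cams.calibration(name): a dict with "vfov" (degrees; the focal length in pixels is half the picture's height over the tangent of half this angle, whatever the lens; pixels are square), "cx", "cy" (the principal point, pixels), "k1" (the pictures are not rectified: a ray, as slopes to the right and down, at radius r is drawn at 1 + k1 r^2 times it, then the intrinsics apply), "pose" (4x4, takes a point from camera to world coordinates); the wrist camera has in their place "mount" (4x4, takes a point from camera to tool coordinates, whose origin is the TCP and whose axes are the flange's). Camera axes: x right, y down, z forward; pixel columns grow to the right and rows downward; lengths in m; the calibration is good to about 2 mm. A picture is of the moment at which its call begins: read the wrist's pose just before it. calibration takes no time and is no camera call.
- ticket.sign_off(): hands the job in; it is judged then, once.
Trained networks look in the newest picture that a camera, given by its name, has taken for a name from the list of things; names that differ only in an ending like _2 or _b are one class to them, and where a whole thing is asked for, a point or a joint stands for the part that bears it (a point fixed in the world has none). Each returns a list of dicts, best first, with "confidence" (0 to 1); they miss things now and then, are a little off and sometimes report something else, mostly with a low value. They report only what shows in the picture. A call takes as long as a camera call. They do not tell look-alikes from the thing itself.
- cams.search_frame(label, camera): "position" ([column, row] in pixels, amid what is visible of it).
- cams.regions_of(label, camera): "region" (480x640 bool, what is visible of it) and "position" ([column, row] in pixels, amid what is visible of it).
- cams.place_of(label, camera): "position" ([column, row] in pixels: a listed point, or the origin of a listed thing).
The state is a dict: "t": time; "joint_pos": joint angles; "dq": joint speeds; "effort": joint torques, N m; "tcp_pos": TCP position; "orientation": TCP orientation; "ft_force": force on the tool from outside, world axes, zero at the start; "ft_torque": the same for the moment, N m; "finger_gap": finger opening in m; "grip_force": force on a finger pad.
Only numpy, scipy, OpenCV 4.12 (cv2) and the standard library are available. Lean on these libraries where they do the work, as an engineer would, in place of code of your own. Each camera call takes 0.05 s, during which the arm holds its last target. There are 200 camera calls.

## Working session

There is one attempt and no reset: what is moved stays moved. The work goes in short steps, Python scripts to look and compute and a tool call to move; the robot and the scene stay as the last step left them, time stands still between calls to the robot, and variables do not carry over. Pictures are saved under pics/ and viewed, at most 10 in all, crops included, and the job is handed in when it is done.

Besides the shell and the picture viewer there is one more tool, called as name([rows], argument=value, ...), one row to a line, values as JSON. drive_tool: Moves the arm, as the interface text tells. Its arguments: {"type":"object","properties":{"moves":{"type":"array"},"grip":{"type":"number"},"squeeze":{"type":"number"}},"required":["moves"]}

```bash
mkdir -p pics
cat > h.py <<'E'
import numpy as np,cv2
from bench import telemetry,cams,ticket
from scipy.spatial.transform import Rotation as R
def K(c):
    k=cams.calibration(c); f=240/np.tan(np.radians(k['vfov'])/2)
    return k,f
def pose(c):
    k,_=K(c)
    if 'pose' in k: return np.array(k['pose'])
    o=telemetry.get_obs();T=np.eye(4);T[:3,:3]=R.from_quat(o['orientation']).as_matrix();T[:3,3]=o['tcp_pos']
    return T@np.array(k['mount'])
def ray(c,px,T=None):
    k,f=K(c);T=pose(c) if T is None else T
    d=np.array([(px[0]-k['cx'])/f,(px[1]-k['cy'])/f]);u=d.copy()
    for _ in range(20): u=d/(1+k['k1']*(u@u))
    return T[:3,3],T[:3,:3]@np.array([u[0],u[1],1])
def at_z(c,px,z,T=None):
    o,d=ray(c,px,T); return o+d*(z-o[2])/d[2]
def proj(c,p,T=None):
    k,f=K(c);T=pose(c) if T is None else T
    q=T[:3,:3].T@(np.array(p)-T[:3,3]);u=q[:2]/q[2];u=u*(1+k['k1']*(u@u))
    return u*f+[k['cx'],k['cy']]
E
python3 - <<'E'
from h import *
Z=dict(wheel_center=.107,handle_grip=.107,clear_line=None,cup=None,gauge=0,jaw=None,spare_cup=0,marker=0)
for c in ['scene','side']:
    im=cams.capture(c);cv2.imwrite(f'pics/{c}1.png',im)
    for l,z in Z.items():
        for r in cams.place_of(l,c)[:4]:
            print(c,l,round(r['confidence'],2),np.round(r['position']), np.round(at_z(c,r['position'],z if z is not None else .01),3))
print(telemetry.get_obs())
E
```

```text
scene wheel_center 0.59 [368. 212.] [0.529 0.039 0.107]
scene handle_grip 0.71 [370. 224.] [0.478 0.069 0.107]
scene handle_grip 0.22 [292. 330.] [0.261 0.362 0.107]
scene clear_line 0.76 [313. 254.] [0.578 0.153 0.01 ]
scene cup 0.85 [361. 300.] [0.373 0.159 0.01 ]
scene cup 0.79 [296. 256.] [0.589 0.19  0.01 ]
scene cup 0.72 [223. 342.] [0.398 0.43  0.01 ]
scene gauge 0.83 [323. 257.] [0.567 0.132 0.   ]
scene jaw 0.71 [311. 245.] [0.616 0.138 0.01 ]
scene spare_cup 0.87 [232. 299.] [0.52  0.371 0.   ]
scene marker 0.58 [292. 329.] [0.378 0.308 0.   ]
side wheel_center 0.56 [359. 309.] [0.53  0.046 0.107]
side handle_grip 0.73 [331. 301.] [0.492 0.065 0.107]
side handle_grip 0.44 [370. 274.] [0.555 0.101 0.107]
side clear_line 0.57 [368. 273.] [0.568 0.159 0.01 ]
side cup 0.76 [367. 250.] [0.576 0.206 0.01 ]
side cup 0.56 [264. 170.] [0.41 0.42 0.01]
side cup 0.55 [258. 297.] [0.381 0.141 0.01 ]
side gauge 0.63 [368. 294.] [0.563 0.125 0.   ]
side jaw 0.76 [367. 262.] [0.571 0.181 0.01 ]
side spare_cup 0.55 [321. 187.] [0.517 0.37  0.   ]
side marker 0.9 [254. 221.] [ 0.383  0.307 -0.   ]
side marker 0.25 [366. 273.] [0.567 0.166 0.   ]
{'t': 0.9, 'joint_pos': array([-1.29843262e+00,  4.93578515e-01,  1.34549015e+00, -1.91244485e-05,
        1.30247160e+00, -9.55007695e-02]), 'dq': array([ 5.86995677e-04, -2.07803846e-03,  4.12687050e-05,  1.92726851e-04,
       -4.73818015e-04, -1.07928068e-03]), 'effort': array([-1.96672845e-03, -8.78680515e+01, -3.82230198e+01,  7.05976831e-02,
        4.43600665e-02,  9.47171088e-05]), 'tcp_pos': array([ 0.22476579, -0.58320321,  0.22193168]), 'orientation': array([ 9.83131638e-01,  1.82899378e-01, -6.87107382e-06,  2.69021233e-05]), 'ft_force': array([1.09338042, 0.71762951, 0.40883692]), 'ft_torque': array([0.01366455, 0.01922324, 0.05851847]), 'grip_force': 0.0, 'finger_gap': 0.09143198116819573}
```

Run:
```python
import cv2,numpy as np
a=cv2.imread('pics/scene1.png')[170:370,180:460];b=cv2.imread('pics/side1.png')[130:350,210:450]
a=cv2.resize(a,(400,286),interpolation=3);b=cv2.resize(b,(400,367),interpolation=3)
cv2.imwrite('pics/c1.png',cv2.resize(cv2.imread('pics/scene1.png')[170:370,180:446],(798,600),interpolation=3))
cv2.imwrite('pics/c2.png',cv2.resize(cv2.imread('pics/side1.png')[130:350,180:460],(763,600),interpolation=3))
```

```text
(no output)
```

View pics/c1.png

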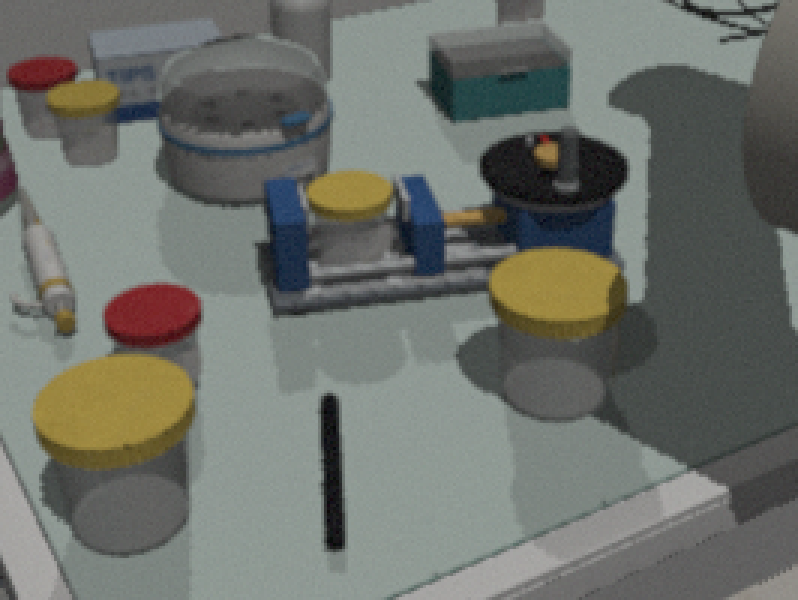

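View pics/c2.png

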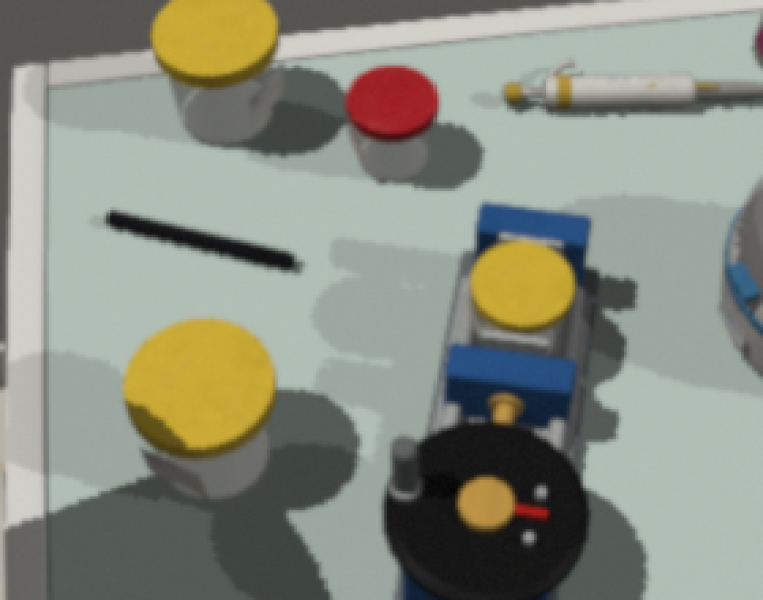

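The three matching candidates are two larger yellow-lid cups, at scene (361,300) and (223,342), and the smaller one in the gauge at (296,240). A fourth yellow lid sits behind at (208,205). The one between jaw and anvil is the cup meant. The handle peg is at scene (370,224) and side (331,301). The second handle hits are false.

Run:
```python
from h import *
def tri(a,b):
    A=[];B=[]
    for c,p in(('scene',a),('side',b)):
        o,d=ray(c,p);d/=np.linalg.norm(d);M=np.eye(3)-np.outer(d,d);A.append(M);B.append(M@o)
    return np.round(np.linalg.solve(sum(A),sum(B)),3)
print('wc',tri((368,212),(359,309)),'h',tri((370,224),(331,301)),'cup',tri((296,256),(367,250)),'gauge',tri((323,257),(368,294)),'line',tri((313,254),(368,273)))
print(cams.calibration('wrist'))
o=telemetry.get_obs();print(np.round(R.from_quat(o['orientation']).as_matrix(),3))
M=R.from_quat(o['orientation']).as_matrix()
print(M.T@(np.array([.48,.06,.29])-o['tcp_pos'])*1000)
```

```text
wc [0.527 0.042 0.11 ] h [0.49  0.064 0.103] cup [0.573 0.199 0.021] gauge [ 0.566  0.13  -0.002] line [0.568 0.158 0.015]
{'vfov': 67.98239257387793, 'cx': 314.9141576611849, 'cy': 232.04901218145534, 'k1': -0.035721070020762066, 'mount': array([[ 6.52649266e-04, -9.65913782e-01, -2.58863167e-01,
         7.36739897e-02],
       [ 9.99998581e-01,  1.03241470e-03, -1.33110961e-03,
        -1.56415831e-04],
       [ 1.55299126e-03, -2.58861931e-01,  9.65913086e-01,
        -1.63841260e-01],
       [ 0.00000000e+00,  0.00000000e+00,  0.00000000e+00,
         1.00000000e+00]])}
[[ 0.933  0.36  -0.   ]
 [ 0.36  -0.933 -0.   ]
 [-0.     0.    -1.   ]]
[ 469.47043047 -508.37722554  -68.10490106]
```

drive_tool([
  [[30,-32,-4],0],
  [[30,-32,-4],0],
  [[30,-32,-4],0],
  [[30,-32,-4],0],
  [[30,-32,-4],0],
  [[30,-32,-4],0],
  [[30,-32,-4],0],
  [[30,-32,-4],0],
  [[30,-32,-4],0],
  [[30,-32,-4],0],
  [[30,-32,-4],0],
  [[30,-32,-4],0],
  [[30,-32,-4],0],
  [[30,-32,-4],0],
  [[30,-32,-4],0],
  [[0,0,0],0],
  [[0,0,0],0],
], grip=40)

```text
t: 3.02
tcp_pos: [0.4718, 0.0263, 0.2818]
orientation: [0.983, 0.183, -0.0, 0.0]
ft_force: [0.2, -0.4, -0.5]
finger_gap: 0.0396
grip_force: 0.0
```

```bash
cat > look.py <<'E'
from h import *
import sys
T=pose('wrist');im=cams.capture('wrist');cv2.imwrite(f'pics/{sys.argv[1]}.png',im)
for l,z in dict(wheel_center=.107,handle_grip=.107,clear_line=.012,cup=.012,jaw=.064).items():
    for r in cams.place_of(l,'wrist')[:2]:
        print(l,round(r['confidence'],2),np.round(r['position']),np.round(at_z('wrist',r['position'],z,T),4))
o=telemetry.get_obs();print(o['t'],o['tcp_pos'],o['joint_pos'],o['ft_force'])
E
python3 look.py w1
```

```text
wheel_center 0.63 [313. 148.] [0.5304 0.0516 0.107 ]
handle_grip 0.85 [280. 182.] [0.4899 0.0698 0.107 ]
clear_line 0.65 [241.  85.] [0.5635 0.1532 0.012 ]
cup 0.57 [211.  57.] [0.5796 0.1943 0.012 ]
cup 0.28 [ 81. 184.] [0.3841 0.3043 0.012 ]
jaw 0.56 [230.  78.] [0.5637 0.1539 0.064 ]
3.325 [0.47190368 0.02589601 0.28195016] [-7.16070897e-02  2.15788935e-01  1.61555729e+00 -2.27322155e-05
  1.31023940e+00  1.13247403e+00] [-0.35396814 -0.00789993  0.27672225]
```

View pics/w1.png

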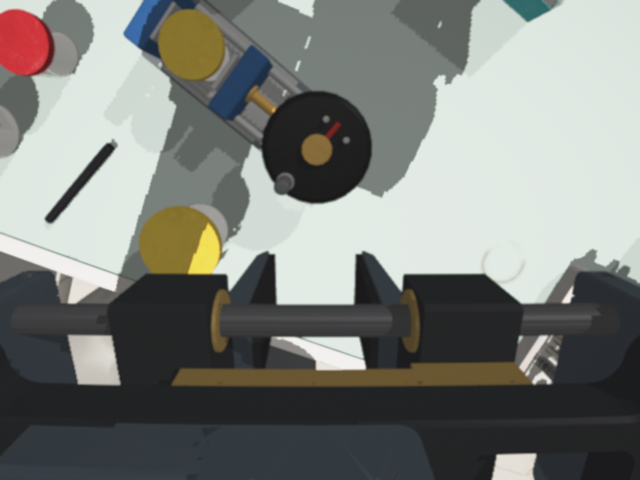

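Wrist view: the wheel centre is at (317,148), the peg at (284,182), and the red pointer points up-right between the two pins. The jaw is at (240,80) and the lid in the gauge at (190,45). The current yaw suits the grasp, so I'll approach for a near look.

drive_tool([
  [[8,-8,17],0],
  [[8,-8,17],0],
  [[8,-8,17],0],
  [[8,-8,17],0],
  [[0,0,0],0],
], grip=28)

```text
t: 3.95
tcp_pos: [0.4899, 0.0679, 0.2131]
orientation: [0.983, 0.183, -0.001, -0.0]
ft_force: [1.0, 0.0, 0.4]
finger_gap: 0.0275
grip_force: 0.0
```

```bash
python3 look.py w2
```

```text
wheel_center 0.84 [356. 195.] [0.5293 0.0503 0.107 ]
handle_grip 0.81 [316. 235.] [0.4888 0.0674 0.107 ]
clear_line 0.93 [263. 107.] [0.5662 0.1528 0.012 ]
cup 0.72 [215. 271.] [0.3859 0.146  0.012 ]
cup 0.7 [227.  82.] [0.5758 0.1925 0.012 ]
jaw 0.82 [251. 101.] [0.5659 0.1551 0.064 ]
jaw 0.64 [222.  79.] [0.5741 0.1831 0.064 ]
4.25 [0.49058587 0.06749846 0.21456589] [ 1.61178581e-02  3.20216955e-01  1.66872866e+00 -5.44991256e-05
  1.15163570e+00  1.21958127e+00] [0.13040583 0.39989721 0.39784172]
```

View pics/w2.png

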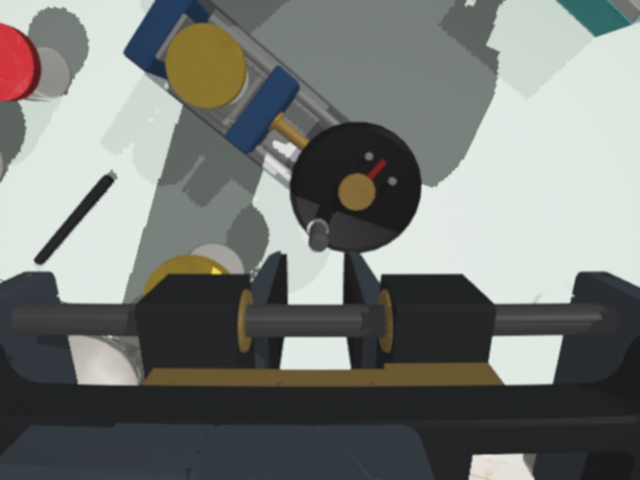

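The peg at (318,235) is centred between the fingers (287 and 345). The pointer sits mid-way between the pins, so about 0.3 rad of slack each way. The jaw is about 2 mm ahead of the line and about 8 mm from the lid. Next I descend and close.

drive_tool([
  [[-1,0,20],0],
  [[-1,0,20],0],
  [[0,0,20],0],
  [[0,0,20],0],
  [[0,0,20],0],
  [[0,0,14],0],
  [[0,0,0],0],
])

```text
t: 5.12
tcp_pos: [0.4882, 0.067, 0.0995]
orientation: [0.983, 0.183, -0.001, -0.0]
ft_force: [0.6, 0.1, 0.3]
finger_gap: 0.028
grip_force: 0.0
```

drive_tool([
  [[0,0,0],0],
  [[0,0,0],0],
  [[0,0,0],0],
  [[0,0,0],0],
], grip=0, squeeze=15)

```text
t: 5.62
tcp_pos: [0.4889, 0.0672, 0.1003]
orientation: [0.983, 0.183, 0.0, 0.0]
ft_force: [-0.6, 0.7, 4.5]
finger_gap: 0.0142
grip_force: 15.0
```

Run:
```python
from h import *
im=cv2.imread('pics/w2.png')
# pose at w2
T=np.eye(4);o=telemetry.get_obs();T[:3,:3]=R.from_quat([0.983,0.183,0,0]).as_matrix();T[:3,3]=[.4899,.0679,.2138];T=T@np.array(cams.calibration('wrist')['mount'])
for n,p,z in(('disc',(356,187),.082),('peg',(316,235),.107),('pegtop',(318,239),.1285)):print(n,at_z('wrist',p,z,T))
print(o['tcp_pos'],o['ft_force'],R.from_quat(o['orientation']).as_matrix().round(3).tolist())
c=np.array([.5293,.0503]);h=o['tcp_pos'][:2]
M=R.from_quat(o['orientation']).as_matrix()[:2,:2]
r=h-c;r*=.045/np.linalg.norm(r)
for a in(.15,-.15):
    q=R.from_euler('z',a).as_matrix()[:2,:2]
    print(a,M.T@(q@r-r)*1000, np.hypot(*(h-c)))
```

```text
disc [0.53306682 0.04852487 0.082     ]
peg [0.4888375  0.06713761 0.107     ]
pegtop [0.49208456 0.06686504 0.1285    ]
[0.4889094  0.06716209 0.10029899] [-0.59027826  0.7232024   4.53653256] [[0.933, 0.36, 0.001], [0.36, -0.933, 0.0], [0.001, 0.0, -1.0]]
0.15 [-4.28363205  5.20841875] 0.0437690567034178
-0.15 [ 5.01386737 -4.50979585] 0.0437690567034178
```

drive_tool([
  [[-4.3,5.2,0],-0.15],
  [[-4.3,5.2,0],-0.15],
  [[-4.3,5.2,0],-0.15],
  [[0,0,0],0],
])

```text
t: 6.12
tcp_pos: [0.4842, 0.0471, 0.1001]
orientation: [0.917, 0.399, -0.001, -0.0]
ft_force: [-5.0, 0.0, 10.1]
finger_gap: 0.0144
grip_force: 15.0
```

drive_tool([
  [[-4.3,5.2,0],-0.15],
  [[-4.3,5.2,0],-0.15],
  [[-4.3,5.2,0],-0.15],
  [[0,0,0],0],
])

```text
t: 6.62
tcp_pos: [0.4889, 0.0274, 0.1]
orientation: [0.805, 0.593, -0.001, -0.001]
ft_force: [-9.9, -4.4, 14.8]
finger_gap: 0.0145
grip_force: 15.0
```

```bash
python3 look.py w3
cat > f.py <<'E'
from h import *
c=np.array([.531,.0495])
o=telemetry.get_obs();h=o['tcp_pos'][:2]-c;F=o['ft_force'][:2];u=h/np.hypot(*h);t=np.array([u[1],-u[0]])
print('r',np.hypot(*h),'ang',np.arctan2(h[1],h[0])%6.283,'Frad',F@u,'Fcw',F@t,'Fz',o['ft_force'][2],'j6',o['joint_pos'][5])
E
python3 f.py
```

```text
wheel_center 0.63 [384. 232.] [0.5291 0.0484 0.107 ]
handle_grip 0.58 [314. 295.] [0.4893 0.0276 0.107 ]
cup 0.6 [122. 123.] [0.3868 0.1466 0.012 ]
cup 0.17 [386. 233.] [0.5402 0.0171 0.012 ]
jaw 0.62 [378.   5.] [0.5601 0.1501 0.064 ]
6.925 [0.48876017 0.02772385 0.10001009] [-6.48934322e-02  4.78807720e-01  1.80967844e+00 -9.19698118e-04
  8.56203420e-01  2.38481414e-01] [-10.49256036  -5.16942851  15.11493055]
r 0.04752266577716282 ang 3.6174063856866807 Frad 11.69492880663477 Fcw 0.21319990843061523 Fz 15.114930553372247 j6 0.238481414293042
```

View pics/w3.png

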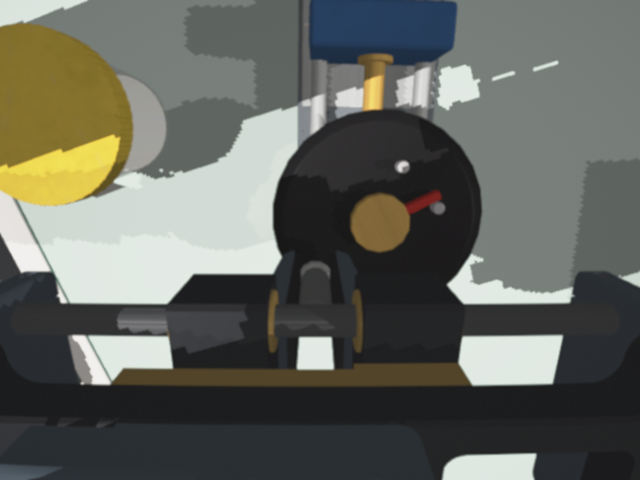

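The pointer now bears on the lower pin at (437,205), so the slack is taken up anticlockwise and the jaw has moved back about 5 mm. I'll release the grip stress, regrip and wind back a bit more.

drive_tool([
  [[0,0,0],0],
  [[0,0,0],0],
], grip=22)

```text
t: 7.18
tcp_pos: [0.4907, 0.0281, 0.0999]
orientation: [0.806, 0.592, 0.0, 0.0]
ft_force: [-0.2, -0.9, 0.7]
finger_gap: 0.0217
grip_force: 0.0
```

drive_tool([
  [[0,0,0],0],
  [[0,0,0],0],
], grip=0, squeeze=12)

```text
t: 7.42
tcp_pos: [0.4902, 0.028, 0.0998]
orientation: [0.806, 0.592, -0.0, -0.0]
ft_force: [-3.8, -2.2, 2.7]
finger_gap: 0.0146
grip_force: 12.0
```

drive_tool([
  [[-4.3,5.2,0],-0.15],
  [[-4.3,5.2,0],-0.15],
  [[0,0,0],0],
  [[0,0,0],0],
])

```text
t: 7.92
tcp_pos: [0.4982, 0.0169, 0.0999]
orientation: [0.708, 0.706, -0.001, -0.0]
ft_force: [-5.1, -5.0, 4.8]
finger_gap: 0.0143
grip_force: 12.0
```

```bash
python3 f.py
python3 - <<'E'
from h import *
for c in('scene','side'):
    im=cams.capture(c);cv2.imwrite(f'pics/{c}2.png',im)
    for l,z in dict(jaw=.064,clear_line=.012,handle_grip=.107).items():
        for r in cams.place_of(l,c)[:2]:print(c,l,round(r['confidence'],2),np.round(r['position'],1),np.round(at_z(c,r['position'],z),4))
cv2.imwrite('pics/c3.png',np.hstack([cv2.resize(cv2.imread(f'pics/side{i}.png')[220:340,310:430],(400,400),interpolation=3) for i in(1,2)]))
E
```

```text
r 0.046299084702033345 ang 3.92384463120149 Frad 7.188768906307551 Fcw 0.04175095602005042 Fz 4.816371614325613 j6 -0.0820967060782478
scene jaw 0.88 [313.  244.9] [0.5295 0.1786 0.064 ]
scene jaw 0.44 [362.1 213. ] [ 0.6065 -0.0017  0.064 ]
scene clear_line 0.7 [314.5 250.9] [0.5842 0.1454 0.012 ]
side jaw 0.68 [365.2 290.6] [0.55   0.0975 0.064 ]
side clear_line 0.81 [365.7 274.7] [0.5639 0.1561 0.012 ]
side handle_grip 0.43 [339.6 333.2] [0.4967 0.0126 0.107 ]
```

View pics/c3.png

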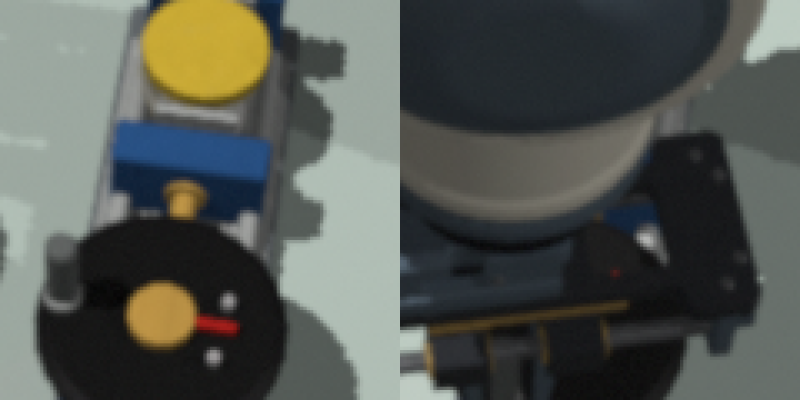

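Run:
```python
import cv2,numpy as np
a,b=[cv2.resize(cv2.imread(f'pics/scene{i}.png')[220:275,265:355],(800,489),interpolation=3)[:, :] for i in(1,2)]
cv2.imwrite('pics/c4.png',np.vstack([a[60:360],b[60:360]]))
```

```text
(no output)
```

View pics/c4.png

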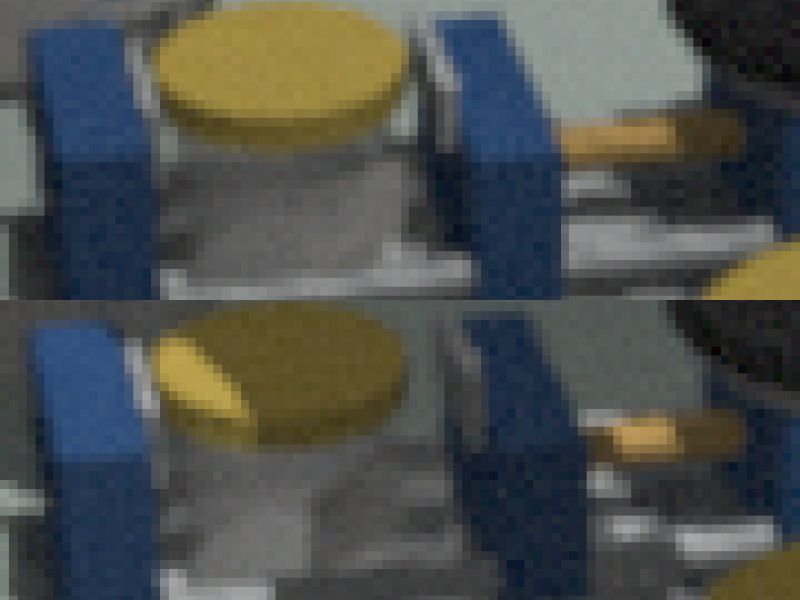

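The jaw is about 27 px (6.6 mm) further back than at the start. I'll wind a little further, then release and lift to check it against the line from above.

drive_tool([
  [[-2.9,3.5,0],-0.1],
  [[-2.9,3.5,0],-0.1],
  [[0,0,0],0],
  [[0,0,0],0],
  [[0,0,0],0],
])

```text
t: 8.95
tcp_pos: [0.5054, 0.0111, 0.0999]
orientation: [0.634, 0.773, -0.001, -0.0]
ft_force: [-5.3, -8.7, 4.8]
finger_gap: 0.0149
grip_force: 12.0
```

drive_tool([
  [[0,0,0],0],
  [[0,0,0],0],
  [[0,0,-15],0],
  [[0,0,-25],0],
  [[0,0,-30],0],
  [[0,0,-35],0.15],
  [[0,0,0],0.15],
  [[0,0,0],0.15],
  [[0,0,0],0.15],
  [[0,0,0],0.15],
  [[0,0,0],0],
], grip=28)

```text
t: 10.32
tcp_pos: [0.5061, 0.0119, 0.2058]
orientation: [0.873, 0.488, 0.0, 0.0]
ft_force: [0.2, 0.6, -0.1]
finger_gap: 0.0283
grip_force: 0.0
```

```bash
python3 look.py w4
```

```text
wheel_center 0.87 [317. 180.] [0.5298 0.0477 0.107 ]
handle_grip 0.98 [314. 239.] [0.5043 0.0104 0.107 ]
handle_grip 0.18 [40. 16.] [0.4285 0.2418 0.107 ]
cup 0.63 [144. 160.] [0.3884 0.1456 0.012 ]
jaw 0.94 [288.  47.] [0.5628 0.1446 0.064 ]
10.625 [0.50599598 0.01189647 0.20504397] [-9.45424232e-02  3.47000695e-01  1.65616520e+00  3.25850764e-05
  1.13833581e+00  4.56834810e-01] [-0.07713541  0.39759989 -0.58143662]
```

View pics/w4.png

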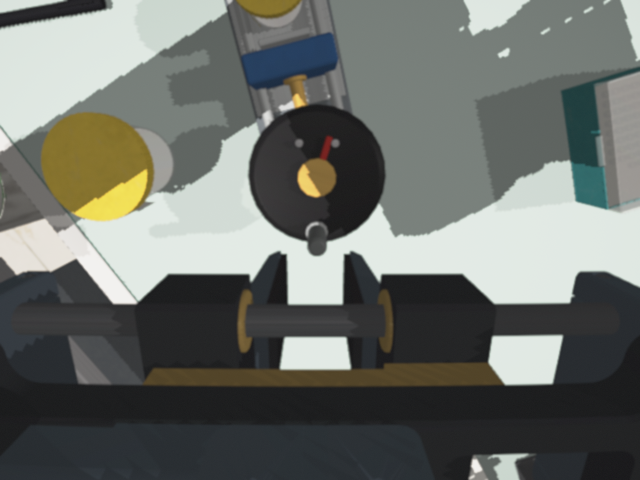

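The pointer bears on the right pin, and the jaw measures clearly behind the line (about -8 mm in the network estimates). Next I regrip with room for the forward turn.

drive_tool([
  [[-1.8,-0.7,15],0],
  [[0,0,15],-0.15],
  [[0,0,20],-0.15],
  [[0,0,20],-0.15],
  [[0,0,20],-0.15],
  [[0,0,15],0],
  [[0,0,0],0],
])

```text
t: 11.5
tcp_pos: [0.5038, 0.0108, 0.0992]
orientation: [0.69, 0.724, -0.001, -0.001]
ft_force: [-0.3, -0.7, -0.1]
finger_gap: 0.0281
grip_force: 0.0
```

drive_tool([
  [[0,0,0],0],
  [[0,0,0],0],
  [[0,0,0],0],
], grip=0, squeeze=12)

```text
t: 11.88
tcp_pos: [0.5048, 0.0107, 0.1005]
orientation: [0.69, 0.724, 0.0, 0.0]
ft_force: [-0.0, -0.7, 1.8]
finger_gap: 0.0144
grip_force: 12.0
```

```bash
sed -i 's/^c=.*/c=np.array([.5296,.048])/' f.py
cat >> f.py <<'E'
M=R.from_quat(o['orientation']).as_matrix()[:2,:2]
for a in (-.15,-.03):
    q=R.from_euler('z',a).as_matrix()[:2,:2];r=u*.045
    print(a,np.round(M.T@(q@r-r)*1000,2),'t',o['t'],'F',o['ft_force'],o['joint_pos'][5])
E
python3 f.py
```

```text
r 0.04481623130978967 ang 4.126048561402785 Frad 0.6165040178282076 Fcw -0.35448096117109806 Fz 1.8022036006101603 j6 -0.14422075064250023
-0.15 [ 4.39 -5.12] t 11.875 F [-0.04571786 -0.70967868  1.8022036 ] -0.14422075064250023
-0.03 [ 0.82 -1.08] t 11.875 F [-0.04571786 -0.70967868  1.8022036 ] -0.14422075064250023
```

drive_tool([
  [[4.4,-5.1,0],0.15],
  [[4.4,-5.1,0],0.15],
  [[4.4,-5.1,0],0.15],
  [[0,0,0],0],
])

```text
t: 12.38
tcp_pos: [0.4909, 0.0255, 0.1003]
orientation: [0.834, 0.552, 0.0, 0.0]
ft_force: [0.6, 0.6, 3.5]
finger_gap: 0.0142
grip_force: 12.0
```

```bash
python3 f.py
```

```text
r 0.04472492115274454 ang 3.667789513527394 Frad -0.8412214341491234 Fcw 0.2169370858576658 Fz 3.455588858666857 j6 0.3321612946255593
-0.15 [ 4.43 -5.08] t 12.375 F [0.61835454 0.61020723 3.45558886] 0.3321612946255593
-0.03 [ 0.83 -1.07] t 12.375 F [0.61835454 0.61020723 3.45558886] 0.3321612946255593
```

drive_tool([
  [[4.4,-5.1,0],0.15],
  [[4.4,-5.1,0],0.15],
  [[4.4,-5.1,0],0.15],
  [[4.4,-5.1,0],0.15],
  [[0,0,0],0],
])

```text
t: 13.0
tcp_pos: [0.4854, 0.0512, 0.1002]
orientation: [0.959, 0.282, 0.001, 0.0]
ft_force: [2.9, 0.0, 3.1]
finger_gap: 0.0145
grip_force: 12.0
```

```bash
python3 f.py
```

```text
r 0.0443350949329365 ang 3.069859789982455 Frad -2.862235894287183 Fcw 0.23933463891057447 Fz 3.1113913016024157 j6 0.9812936819128335
-0.15 [ 4.44 -5.07] t 13.0 F [2.87202852 0.0335788  3.1113913 ] 0.9812936819128335
-0.03 [ 0.83 -1.07] t 13.0 F [2.87202852 0.0335788  3.1113913 ] 0.9812936819128335
```

drive_tool([
  [[4.4,-5.1,0],0.15],
  [[4.4,-5.1,0],0.15],
  [[4.4,-5.1,0],0.15],
])

```text
t: 13.38
tcp_pos: [0.4913, 0.0698, 0.1002]
orientation: [0.998, 0.06, 0.001, 0.0]
ft_force: [5.1, -6.6, 2.1]
finger_gap: 0.0147
grip_force: 12.0
```

```bash
python3 f.py; python3 look.py w5
```

```text
r 0.04404918448187263 ang 2.623990883624126 Frad -7.633689549533269 Fcw -3.195030397384874 Fz 2.053943236048992 j6 1.4727639992123973
-0.15 [ 4.41 -5.1 ] t 13.375 F [ 5.05284671 -6.55363834  2.05394324] 1.4727639992123973
-0.03 [ 0.82 -1.07] t 13.375 F [ 5.05284671 -6.55363834  2.05394324] 1.4727639992123973
wheel_center 0.97 [374. 221.] [0.5309 0.048  0.107 ]
handle_grip 0.69 [318. 293.] [0.4924 0.0691 0.107 ]
cup 0.8 [145.  99.] [0.5758 0.1962 0.012 ]
jaw 0.59 [185. 119.] [0.5655 0.1502 0.064 ]
13.675 [0.49142326 0.06983677 0.10019343] [ 2.10171114e-02  4.83820271e-01  1.79730814e+00 -4.07026781e-04
  8.58659316e-01  1.46722647e+00] [ 5.32605921 -2.35605242  2.70208085]
```

drive_tool([
  [[1.4,-1.8,0],0.05],
  [[1.4,-1.8,0],0.05],
  [[1.4,-1.8,0],0.05],
  [[1.4,-1.8,0],0.05],
])

```text
t: 14.18
tcp_pos: [0.4965, 0.0768, 0.1001]
orientation: [0.999, -0.038, 0.001, 0.0]
ft_force: [4.2, -7.1, 2.0]
finger_gap: 0.0148
grip_force: 12.0
```

```bash
python3 f.py
```

```text
r 0.0439346560461014 ang 2.4256188176665474 Frad -7.7889621863878675 Fcw -2.594611688886587 Fz 2.0002829894373093 j6 1.6836199854614236
-0.15 [ 4.42 -5.1 ] t 14.175 F [ 4.17343722 -7.06982061  2.00028299] 1.6836199854614236
-0.03 [ 0.82 -1.07] t 14.175 F [ 4.17343722 -7.06982061  2.00028299] 1.6836199854614236
```

drive_tool([
  [[0,0,0],0],
  [[0,0,0],0],
], grip=22)

```text
t: 14.42
tcp_pos: [0.4951, 0.0776, 0.0997]
orientation: [0.999, -0.039, -0.001, -0.0]
ft_force: [-0.5, -0.1, -1.2]
finger_gap: 0.0225
grip_force: 0.0
```

drive_tool([
  [[0,0,0],0],
  [[0,0,0],0],
], grip=0, squeeze=12)

```text
t: 14.68
tcp_pos: [0.4956, 0.0776, 0.0998]
orientation: [0.999, -0.041, -0.0, 0.0]
ft_force: [1.0, -2.0, -2.2]
finger_gap: 0.0146
grip_force: 12.0
```

```bash
sed -i 's/^c=.*/c=np.array([.5298,.0469])/;s/(-.15,-.03)/(-.15,-.05,-.02)/' f.py; python3 f.py
```

```text
r 0.045948865571890055 ang 2.409908579132199 Frad -2.0836802581724827 Fcw -0.8283485365480552 Fz -2.242110890952098 j6 1.6884049724696888
-0.15 [ 4.47 -5.05] t 14.675 F [ 0.99692368 -2.00848896 -2.24211089] 1.6884049724696888
-0.05 [ 1.41 -1.76] t 14.675 F [ 0.99692368 -2.00848896 -2.24211089] 1.6884049724696888
-0.02 [ 0.55 -0.71] t 14.675 F [ 0.99692368 -2.00848896 -2.24211089] 1.6884049724696888
```

drive_tool([
  [[1.4,-1.8,0],0.05],
  [[1.4,-1.8,0],0.05],
  [[1.4,-1.8,0],0.05],
  [[1.4,-1.8,0],0.05],
  [[1.4,-1.8,0],0.05],
])

```text
t: 15.3
tcp_pos: [0.504, 0.085, 0.0998]
orientation: [0.986, -0.166, -0.0, 0.0]
ft_force: [0.8, -6.8, -2.3]
finger_gap: 0.0147
grip_force: 12.0
```

```bash
python3 f.py|head -1;python3 - <<'E'
from h import *
b=[]
for c in('scene',):
    im=cams.capture(c);cv2.imwrite(f'pics/{c}3.png',im)
    b.append(cv2.resize(im[220:275,265:355],(800,489),interpolation=3)[40:400])
cv2.imwrite('pics/c5.png',b[0])
E
```

```text
r 0.046009330496058355 ang 2.1662009044915846 Frad -6.093214110310101 Fcw -3.1472701925196866 Fz -2.2980042315713307 j6 1.9547709431854088
```

View pics/c5.png

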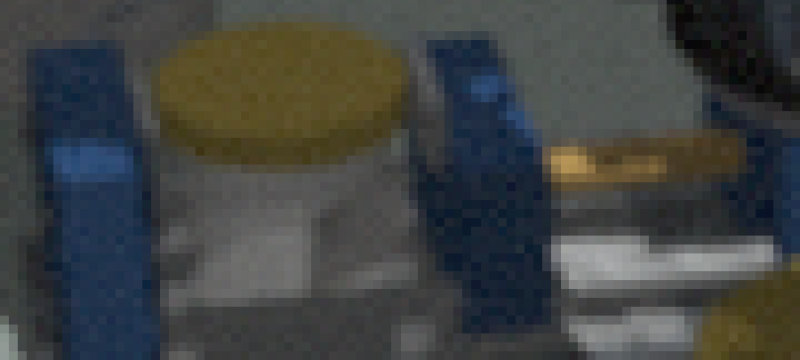

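The jaw pad edge is at about (418,110) and the lid edge at about (408,100), so only a couple of mm remain. I go on in small steps, reading the force while moving.

drive_tool([
  [[0.8,-1.1,0],0.03],
  [[0.8,-1.1,0],0.03],
  [[0.8,-1.1,0],0.03],
])

```text
t: 15.72
tcp_pos: [0.5073, 0.0871, 0.0997]
orientation: [0.978, -0.21, -0.0, 0.0]
ft_force: [-0.7, -7.8, -2.4]
finger_gap: 0.0147
grip_force: 12.0
```

```bash
python3 f.py|head -1
```

```text
r 0.04605218342031582 ang 2.080070859198396 Frad -6.481892493319615 Fcw -4.4207032745708075 Fz -2.388348943293387 j6 2.048107940791647
```

drive_tool([
  [[0.8,-1.1,0],0.03],
  [[0.8,-1.1,0],0.03],
])

```text
t: 15.98
tcp_pos: [0.5097, 0.0884, 0.0997]
orientation: [0.971, -0.239, -0.0, 0.0]
ft_force: [0.5, -7.5, -2.6]
finger_gap: 0.0147
grip_force: 12.0
```

```bash
python3 f.py|head -1
```

```text
r 0.046080482813209145 ang 2.0222195008988084 Frad -6.952438426820725 Fcw -2.799707374239091 Fz -2.599520937649105 j6 2.110456846410965
```

drive_tool([
  [[0.8,-1.1,0],0.03],
  [[0.8,-1.1,0],0.03],
])

```text
t: 16.23
tcp_pos: [0.5121, 0.0894, 0.0997]
orientation: [0.963, -0.268, -0.0, 0.001]
ft_force: [-0.2, -9.9, -2.1]
finger_gap: 0.0148
grip_force: 12.0
```

```bash
python3 f.py|head -1
```

```text
r 0.04608053574374042 ang 1.965228025313737 Frad -9.072372610269065 Fcw -4.005053883847304 Fz -2.110910137232995 j6 2.1724018450019615
```

drive_tool([
  [[0.55,-0.7,0],0.02],
])

```text
t: 16.35
tcp_pos: [0.5129, 0.0898, 0.0997]
orientation: [0.961, -0.277, -0.0, 0.001]
ft_force: [1.4, -8.4, -2.4]
finger_gap: 0.0146
grip_force: 12.0
```

```bash
python3 f.py|head -1
```

```text
r 0.04607839989242882 ang 1.9461177097618585 Frad -8.326056662053265 Fcw -1.796209953910078 Fz -2.3578113748853955 j6 2.1927266068068896
```

drive_tool([
  [[0.55,-0.7,0],0.02],
])

```text
t: 16.48
tcp_pos: [0.5137, 0.0901, 0.0997]
orientation: [0.958, -0.287, -0.0, 0.001]
ft_force: [-0.6, -8.3, -2.0]
finger_gap: 0.0143
grip_force: 12.0
```

```bash
python3 f.py|head -1
```

```text
r 0.04608242690053214 ang 1.9280162112375003 Frad -7.55772148040055 Fcw -3.410107048513083 Fz -2.023847115421979 j6 2.2130342577324544
```

drive_tool([
  [[0.55,-0.7,0],0.02],
])

```text
t: 16.6
tcp_pos: [0.5145, 0.0904, 0.0997]
orientation: [0.955, -0.296, -0.0, 0.001]
ft_force: [-0.9, -7.6, -1.7]
finger_gap: 0.0148
grip_force: 12.0
```

```bash
python3 f.py|head -1; python3 look.py w6
```

```text
r 0.04607402640306072 ang 1.9092090149806364 Frad -6.848326979074469 Fcw -3.312902426434779 Fz -1.7229337049248346 j6 2.233463788544047
wheel_center 0.86 [374. 216.] [0.5317 0.0474 0.107 ]
handle_grip 0.84 [319. 292.] [0.515  0.0888 0.107 ]
clear_line 0.96 [208. 233.] [0.5635 0.153  0.012 ]
cup 0.62 [150. 250.] [0.5774 0.1977 0.012 ]
jaw 0.78 [178. 249.] [0.5684 0.1526 0.064 ]
jaw 0.17 [231. 221.] [0.5639 0.1162 0.064 ]
16.9 [0.51458347 0.09036327 0.09971009] [ 6.00772729e-02  5.12982715e-01  1.73261450e+00 -1.09882411e-03
  8.96896118e-01  2.23279610e+00] [-1.20468835 -7.89533105 -1.8536567 ]
```

Run:
```python
import cv2
cv2.imwrite('pics/c6.png',cv2.resize(cv2.imread('pics/w6.png')[170:320,60:260],(800,600),interpolation=3))
```

```text
(no output)
```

View pics/c6.png

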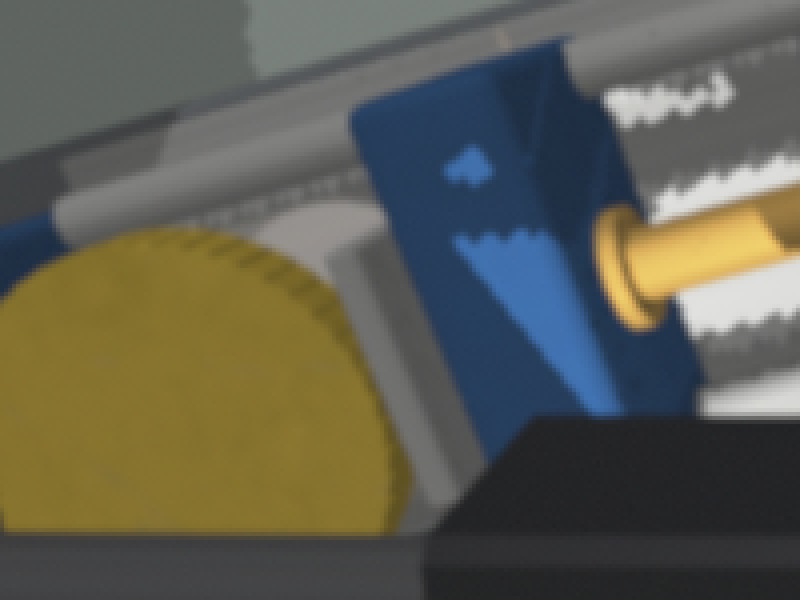

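Run:
```python
from h import *
T=pose('wrist')
f=lambda x,y:(60+x/4,170+y/4)
P={}
for n,p,z in(('padfar',(332,262),.074),('padnear',(432,505),.074),('lidR',(400,450),.072),('jawfar',(352,110),.074),('lineA',(505,40),.012),('lineB',(505,40),.02),('rail?',(60,160),.012)):
    P[n]=at_z('wrist',f(*p),z,T);print(n,P[n].round(4))
w=np.array([.5298,.0469,0])
for yaw in(70,72,74):
    g=np.array([np.cos(np.radians(yaw)),np.sin(np.radians(yaw)),0]);y=np.array([-g[1],g[0],0])
    print(yaw,{n:((p-w)@g*1000).round(1) for n,p in P.items()},{n:((p-w)@y*1000).round(1) for n,p in P.items()})
for nm in('gauge','clear_line','jaw'):
    for r in cams.regions_of(nm,'wrist')[:2]:
        ys,xs=np.nonzero(r['region']);print(nm,r['confidence'],len(xs),xs.min(),xs.max(),ys.min(),ys.max())
```

```text
padfar [0.5859 0.1587 0.074 ]
padnear [0.5498 0.1713 0.074 ]
lidR [0.5588 0.1707 0.072 ]
jawfar [0.6004 0.1422 0.074 ]
lineA [0.6025 0.1415 0.012 ]
lineB [0.6016 0.1386 0.02  ]
rail? [0.6325 0.2234 0.012 ]
70 {'padfar': np.float64(124.3), 'padnear': np.float64(123.7), 'lidR': np.float64(126.3), 'jawfar': np.float64(113.7), 'lineA': np.float64(113.8), 'lineB': np.float64(110.7), 'rail?': np.float64(201.0)} {'padfar': np.float64(-14.4), 'padnear': np.float64(23.8), 'lidR': np.float64(15.1), 'jawfar': np.float64(-33.8), 'lineA': np.float64(-35.9), 'lineB': np.float64(-36.1), 'rail?': np.float64(-36.2)}
72 {'padfar': np.float64(123.7), 'padnear': np.float64(124.5), 'lidR': np.float64(126.7), 'jawfar': np.float64(112.4), 'lineA': np.float64(112.4), 'lineB': np.float64(109.4), 'rail?': np.float64(199.6)} {'padfar': np.float64(-18.7), 'padnear': np.float64(19.4), 'lidR': np.float64(10.7), 'jawfar': np.float64(-37.7), 'lineA': np.float64(-39.9), 'lineB': np.float64(-40.0), 'rail?': np.float64(-43.2)}
74 {'padfar': np.float64(123.0), 'padnear': np.float64(125.1), 'lidR': np.float64(127.0), 'jawfar': np.float64(111.1), 'lineA': np.float64(111.0), 'lineB': np.float64(107.9), 'rail?': np.float64(198.0)} {'padfar': np.float64(-23.1), 'padnear': np.float64(15.1), 'lidR': np.float64(6.2), 'jawfar': np.float64(-41.6), 'lineA': np.float64(-43.8), 'lineB': np.float64(-43.7), 'rail?': np.float64(-50.1)}
gauge 0.69 49922 0 472 95 345
gauge 0.25 1031 299 331 267 304
clear_line 0.92 50355 0 473 95 346
jaw 0.93 6607 142 236 180 296
```

The jaw face now measures about 124 mm from the wheel axis and the line about 111 mm. The travel back was therefore only marginal: the network had placed the jaw origin too far back. Nothing is nipped yet, so I'll wind back again, this time well behind the line.

drive_tool([
  [[0,0,0],0],
  [[0,0,0],0],
], grip=22)

```text
t: 17.3
tcp_pos: [0.5149, 0.0911, 0.0999]
orientation: [0.955, -0.296, -0.0, -0.0]
ft_force: [-0.1, -0.6, 0.6]
finger_gap: 0.0217
grip_force: 0.0
```

drive_tool([
  [[0,0,0],0],
  [[0,0,0],0],
], grip=0, squeeze=12)

```text
t: 17.55
tcp_pos: [0.515, 0.0909, 0.0999]
orientation: [0.955, -0.296, 0.0, 0.0]
ft_force: [0.5, -3.5, -1.1]
finger_gap: 0.015
grip_force: 12.0
```

```bash
sed -i 's/^c=.*/c=np.array([.5296,.0472])/;s/(-.15,-.05,-.02)/(.15,-.15,-.02)/' f.py; python3 f.py
```

```text
r 0.046038580755794076 ang 1.8941164955342906 Frad -3.5031733994370415 Fcw -0.6609765542039597 Fz -1.142170260486613 j6 2.2335464513718564
0.15 [-3.64  5.68] t 17.55 F [ 0.48628723 -3.5316623  -1.14217026] 2.2335464513718564
-0.15 [ 4.45 -5.07] t 17.55 F [ 0.48628723 -3.5316623  -1.14217026] 2.2335464513718564
-0.02 [ 0.55 -0.71] t 17.55 F [ 0.48628723 -3.5316623  -1.14217026] 2.2335464513718564
```

drive_tool([
  [[-3.6,5.7,0],-0.15],
  [[-3.6,5.7,0],-0.15],
  [[-3.6,5.7,0],-0.15],
  [[-3.6,5.7,0],-0.15],
  [[-3.6,5.7,0],-0.15],
  [[-3.6,5.7,0],-0.15],
  [[-3.6,5.7,0],-0.15],
  [[-3.6,5.7,0],-0.15],
])

```text
t: 18.55
tcp_pos: [0.4837, 0.0506, 0.0999]
orientation: [0.955, 0.297, -0.001, -0.001]
ft_force: [-4.3, 3.9, 4.0]
finger_gap: 0.0147
grip_force: 12.0
```

```bash
python3 f.py
```

```text
r 0.04607305976205827 ang 3.0681243761665518 Frad 4.562038756663148 Fcw 3.5784122326029992 Fz 4.027149839481223 j6 0.9481525072851115
0.15 [-3.81  5.56] t 18.55 F [-4.28706895  3.90362288  4.02714984] 0.9481525072851115
-0.15 [ 4.6  -4.93] t 18.55 F [-4.28706895  3.90362288  4.02714984] 0.9481525072851115
-0.02 [ 0.57 -0.7 ] t 18.55 F [-4.28706895  3.90362288  4.02714984] 0.9481525072851115
```

drive_tool([
  [[0,0,0],0],
  [[0,0,0],0],
], grip=22)

```text
t: 18.8
tcp_pos: [0.4849, 0.0504, 0.1]
orientation: [0.956, 0.293, 0.0, 0.0]
ft_force: [0.4, -0.1, -0.1]
finger_gap: 0.0218
grip_force: 0.0
```

drive_tool([
  [[0,0,0],0],
  [[0,0,0],0],
], grip=0)

```text
t: 19.05
tcp_pos: [0.4848, 0.0504, 0.0999]
orientation: [0.956, 0.294, 0.0, 0.0]
ft_force: [0.4, 1.6, -0.3]
finger_gap: 0.0144
grip_force: 12.0
```

```bash
python3 f.py
```

```text
r 0.04495594946103366 ang 3.0712627777008086 Frad -0.2679116496590143 Fcw 1.592178643560533 Fz -0.27227790579043387 j6 0.9546902627640158
0.15 [-3.76  5.6 ] t 19.05 F [ 0.37913477  1.56941591 -0.27227791] 0.9546902627640158
-0.15 [ 4.56 -4.97] t 19.05 F [ 0.37913477  1.56941591 -0.27227791] 0.9546902627640158
-0.02 [ 0.56 -0.7 ] t 19.05 F [ 0.37913477  1.56941591 -0.27227791] 0.9546902627640158
```

drive_tool([
  [[-3.8,5.6,0],-0.15],
  [[-3.8,5.6,0],-0.15],
  [[-3.8,5.6,0],-0.15],
  [[-3.8,5.6,0],-0.15],
  [[-3.8,5.6,0],-0.15],
  [[-3.8,5.6,0],-0.15],
  [[-3.8,5.6,0],-0.15],
])

```text
t: 19.92
tcp_pos: [0.5042, 0.0098, 0.0998]
orientation: [0.678, 0.735, 0.0, -0.0]
ft_force: [0.1, 5.9, -0.9]
finger_gap: 0.0145
grip_force: 12.0
```

```bash
python3 f.py
```

```text
r 0.0452342154482003 ang 4.115946466995505 Frad -4.957256006345543 Fcw 3.28619001278525 Fz -0.9352260900867144 j6 -0.1810777946896319
0.15 [-3.82  5.56] t 19.925 F [ 0.06460898  5.94720586 -0.93522609] -0.1810777946896319
-0.15 [ 4.61 -4.92] t 19.925 F [ 0.06460898  5.94720586 -0.93522609] -0.1810777946896319
-0.02 [ 0.57 -0.7 ] t 19.925 F [ 0.06460898  5.94720586 -0.93522609] -0.1810777946896319
```

drive_tool([
  [[-3.8,5.6,0],-0.15],
  [[-3.8,5.6,0],-0.15],
  [[-3.8,5.6,0],-0.15],
  [[-3.8,5.6,0],-0.15],
])

```text
t: 20.42
tcp_pos: [0.5294, 0.0021, 0.0997]
orientation: [0.43, 0.903, -0.0, -0.001]
ft_force: [-2.4, 4.1, 2.2]
finger_gap: 0.0148
grip_force: 12.0
```

```bash
python3 f.py; python3 look.py w7
python3 - <<'E'
from h import *
r=[r for r in cams.regions_of('jaw','wrist')[:1]]
for q in r:
    ys,xs=np.nonzero(q['region']);print(q['confidence'],xs.min(),xs.max(),ys.min(),ys.max())
im=cams.capture('scene');cv2.imwrite('pics/scene4.png',im)
for i in(1,2,3,4):
    h=cv2.cvtColor(cv2.imread(f'pics/scene{i}.png'),cv2.COLOR_BGR2HSV)[:, 300:345]
    # jaw right edge / left edge of blue per row
    for y in(232,240,246):
        m=np.nonzero((abs(h[y,:,0].astype(int)-112)<12)&(h[y,:,1]>110))[0]+300
        print(i,y,m)
E
```

```text
r 0.045115037938851694 ang 4.707325271076543 Frad -4.115217777071256 Fcw 2.395356836240424 Fz 2.185962054176104 j6 -0.7906423851009865
0.15 [-3.87  5.52] t 20.425 F [-2.37525273  4.12685428  2.18596205] -0.7906423851009865
-0.15 [ 4.65 -4.88] t 20.425 F [-2.37525273  4.12685428  2.18596205] -0.7906423851009865
-0.02 [ 0.58 -0.69] t 20.425 F [-2.37525273  4.12685428  2.18596205] -0.7906423851009865
wheel_center 0.72 [376. 222.] [0.5289 0.0478 0.107 ]
handle_grip 0.67 [315. 295.] [0.53   0.0026 0.107 ]
clear_line 0.57 [511. 107.] [0.5743 0.1596 0.012 ]
cup 0.87 [554.  67.] [0.5786 0.1958 0.012 ]
jaw 0.97 [511. 106.] [0.5553 0.1388 0.064 ]
20.725 [0.52959064 0.00208272 0.09983837] [-1.09086704e-01  5.20089506e-01  1.71576161e+00  4.68639749e-04
  9.06002439e-01 -7.82789526e-01] [ 0.24378562  5.51229349 -1.76657893]
0.96 437 558 45 184
1 232 [316 317 318 319 320 321]
1 240 [317 318 319 320 321 322 323 324 325]
1 246 [314 315 316 317 318 319 320 321 322 323 324 325 326 327]
2 232 [319 320 321 322 323 324]
2 240 [320 321 322 323 324 325 326 327 328]
2 246 [317 318 319 320 321 322 323 324 325 326 327 328 329]
3 232 [315 316 317 318 319 320]
3 240 [316 317 318 319 320 321 322 323 324]
3 246 [312 313 315 316 317 318 319 320 321 322 324 325]
4 232 [322 323 324 325 326 327 328]
4 240 [323 324 325 326 327 328 329 330 331]
4 246 [319 320 321 322 323 324 325 326 327 328 329 330 331]
```

drive_tool([
  [[-2.6,3.7,0],-0.1],
  [[-2.6,3.7,0],-0.1],
  [[-2.6,3.7,0],-0.1],
])

```text
t: 21.2
tcp_pos: [0.5423, 0.004, 0.0997]
orientation: [0.293, 0.956, -0.0, -0.001]
ft_force: [-3.4, 2.3, 1.4]
finger_gap: 0.015
grip_force: 12.0
```

```bash
python3 f.py|head -1
python3 - <<'E'
from h import *
im=cams.capture('scene');cv2.imwrite('pics/scene5.png',im)
h=cv2.cvtColor(im,cv2.COLOR_BGR2HSV)[:, 300:345]
for y in(232,240,246):
    m=np.nonzero((abs(h[y,:,0].astype(int)-112)<12)&(h[y,:,1]>110))[0]+300;print(y,m)
# profile along gauge on bed from scene and wrist
T=pose('wrist');w=cams.capture('wrist');cv2.imwrite('pics/w8.png',w)
g=np.array([np.cos(1.25),np.sin(1.25),0]);n=np.array([-g[1],g[0],0]);c=np.array([.5297,.0472,.014])
for nm,I,TT in(('scene',im,None),('wrist',w,T)):
  for yy in(-.040,-.037,-.02,.037,.040):
    v=[]
    for s in np.arange(.096,.132,.002):
        p=proj(nm,c+g*s+n*yy,TT).round().astype(int)
        v.append(int(I[p[1],p[0]].mean()) if 0<=p[0]<640 and 0<=p[1]<480 else -1)
    print(nm,yy,v)
E
```

```text
r 0.04497874841415561 ang 4.997347242136481 Frad -3.208339673653848 Fcw 2.612287133900212 Fz 1.4390551275089183 j6 -1.0793443730263395
232 [323 324 325 326 327 328]
240 [324 325 326 327 328 329 330 331 332]
246 [320 321 322 323 324 325 326 327 328 330 331 332 333]
scene -0.04 [42, 77, 88, 88, 88, 89, 83, 86, 79, 84, 84, 83, 80, 76, 75, 74, 74, 65]
scene -0.037 [44, 77, 88, 88, 88, 89, 90, 98, 90, 90, 93, 83, 80, 76, 75, 75, 77, 69]
scene -0.02 [41, 52, 51, 61, 63, 60, 60, 60, 62, 61, 60, 61, 65, 65, 71, 77, 77, 79]
scene 0.037 [61, 56, 57, 58, 61, 61, 77, 77, 78, 82, 81, 90, 94, 68, 73, 81, 81, 82]
scene 0.04 [51, 53, 54, 58, 58, 61, 53, 56, 61, 59, 57, 70, 79, 68, 68, 73, 54, 57]
wrist -0.04 [47, 51, 56, 60, 63, 63, 62, 63, 63, 63, 63, 63, 63, 63, 63, 61, 90, 121]
wrist -0.037 [47, 50, 58, 61, 64, 63, 63, 63, 63, 63, 62, 62, 64, 62, 62, 62, 90, 106]
wrist -0.02 [48, 50, 58, 60, 63, 63, 63, 64, 63, 63, 64, 63, 64, 64, 63, 62, 72, 82]
wrist 0.037 [52, 47, 49, 52, 55, 61, 53, 55, 68, 77, 84, 65, 76, 83, 98, 91, 98, 100]
wrist 0.04 [93, 93, 93, 93, 93, 93, 92, 93, 102, 112, 96, 94, 99, 109, 103, 95, 110, 96]
```

The jaw face is now at about 104 mm along the axis against the line at 110–114 mm, clearly behind it. Now I wind forward.

drive_tool([
  [[0,0,0],0],
  [[0,0,0],0],
], grip=22)

```text
t: 21.55
tcp_pos: [0.5433, 0.0037, 0.1]
orientation: [0.294, 0.956, -0.0, 0.0]
ft_force: [-0.3, 1.3, 0.2]
finger_gap: 0.022
grip_force: 0.0
```

drive_tool([
  [[0,0,0],0],
  [[0,0,0],0],
], grip=0)

```text
t: 21.8
tcp_pos: [0.5433, 0.0038, 0.1]
orientation: [0.293, 0.956, -0.0, 0.0]
ft_force: [0.3, -1.1, 0.7]
finger_gap: 0.0146
grip_force: 12.0
```

drive_tool([
  [[4.6,-4.9,0],0.15],
  [[4.6,-4.9,0],0.15],
  [[4.6,-4.9,0],0.15],
  [[4.6,-4.9,0],0.15],
  [[4.6,-4.9,0],0.15],
  [[4.6,-4.9,0],0.15],
  [[4.6,-4.9,0],0.15],
  [[4.6,-4.9,0],0.15],
  [[4.6,-4.9,0],0.15],
])

```text
t: 22.92
tcp_pos: [0.4904, 0.0242, 0.1]
orientation: [0.827, 0.562, -0.001, 0.0]
ft_force: [-3.9, -4.9, 4.4]
finger_gap: 0.0144
grip_force: 12.0
```

```bash
python3 f.py
```

```text
r 0.04550001187817798 ang 3.6724409622754526 Frad 5.910951828765352 Fcw -2.2686328926915214 Fz 4.417415908667922 j6 0.30717693099013926
0.15 [-3.73  5.62] t 22.925 F [-3.94802753 -4.94965912  4.41741591] 0.30717693099013926
-0.15 [ 4.53 -5.  ] t 22.925 F [-3.94802753 -4.94965912  4.41741591] 0.30717693099013926
-0.02 [ 0.56 -0.7 ] t 22.925 F [-3.94802753 -4.94965912  4.41741591] 0.30717693099013926
```

drive_tool([
  [[0,0,0],0],
  [[0,0,0],0],
], grip=22)

```text
t: 23.18
tcp_pos: [0.4914, 0.0245, 0.1]
orientation: [0.825, 0.565, 0.0, 0.0]
ft_force: [0.4, 0.6, -0.8]
finger_gap: 0.0218
grip_force: 0.0
```

drive_tool([
  [[0,0,0],0],
  [[0,0,0],0],
], grip=0)

```text
t: 23.42
tcp_pos: [0.4913, 0.0245, 0.0999]
orientation: [0.826, 0.564, 0.0, 0.0]
ft_force: [0.9, 0.3, -0.5]
finger_gap: 0.0145
grip_force: 12.0
```

```bash
python3 f.py
```

```text
r 0.0445179448037782 ang 3.6755600734320995 Frad -0.9098707361072272 Fcw -0.23687919908727773 Fz -0.47124247597719526 j6 0.30061762013259036
0.15 [-3.75  5.61] t 23.425 F [ 0.90372405  0.25934409 -0.47124248] 0.30061762013259036
-0.15 [ 4.54 -4.98] t 23.425 F [ 0.90372405  0.25934409 -0.47124248] 0.30061762013259036
-0.02 [ 0.56 -0.7 ] t 23.425 F [ 0.90372405  0.25934409 -0.47124248] 0.30061762013259036
```

drive_tool([
  [[4.5,-5.0,0],0.15],
  [[4.5,-5.0,0],0.15],
  [[4.5,-5.0,0],0.15],
  [[4.5,-5.0,0],0.15],
  [[4.5,-5.0,0],0.15],
  [[4.5,-5.0,0],0.15],
  [[4.5,-5.0,0],0.15],
  [[4.5,-5.0,0],0.15],
  [[4.5,-5.0,0],0.15],
  [[4.5,-5.0,0],0.15],
])

```text
t: 24.68
tcp_pos: [0.5044, 0.084, 0.0999]
orientation: [0.988, -0.153, 0.0, 0.0]
ft_force: [2.6, -9.1, -3.1]
finger_gap: 0.0144
grip_force: 12.0
```

```bash
python3 f.py
```

```text
r 0.044590633748888366 ang 2.172454794043981 Frad -8.965643340474156 Fcw -3.0593963315049284 Fz -3.0568890503688917 j6 1.926726471668007
0.15 [-3.74  5.61] t 24.675 F [ 2.55248783 -9.1229092  -3.05688905] 1.926726471668007
-0.15 [ 4.54 -4.99] t 24.675 F [ 2.55248783 -9.1229092  -3.05688905] 1.926726471668007
-0.02 [ 0.56 -0.7 ] t 24.675 F [ 2.55248783 -9.1229092  -3.05688905] 1.926726471668007
```

drive_tool([
  [[0,0,0],0],
  [[0,0,0],0],
], grip=22)

```text
t: 24.92
tcp_pos: [0.5036, 0.0844, 0.0998]
orientation: [0.989, -0.149, -0.0, -0.0]
ft_force: [-0.4, -0.4, -0.9]
finger_gap: 0.0218
grip_force: 0.0
```

drive_tool([
  [[0,0,0],0],
  [[0,0,0],0],
], grip=0)

```text
t: 25.18
tcp_pos: [0.5037, 0.0844, 0.1]
orientation: [0.989, -0.15, -0.0, -0.0]
ft_force: [0.3, 0.4, -0.6]
finger_gap: 0.0149
grip_force: 12.0
```

```bash
python3 f.py
```

```text
r 0.04535042360198612 ang 2.178795107499917 Frad 0.176598238168544 Fcw 0.46013499869937347 Fz -0.5886977918492076 j6 1.9212417540282005
0.15 [-3.73  5.62] t 25.175 F [ 0.27679799  0.40779165 -0.58869779] 1.9212417540282005
-0.15 [ 4.53 -5.  ] t 25.175 F [ 0.27679799  0.40779165 -0.58869779] 1.9212417540282005
-0.02 [ 0.56 -0.7 ] t 25.175 F [ 0.27679799  0.40779165 -0.58869779] 1.9212417540282005
```

drive_tool([
  [[1.1,-1.4,0],0.04],
  [[1.1,-1.4,0],0.04],
  [[1.1,-1.4,0],0.04],
  [[1.1,-1.4,0],0.04],
])

```text
t: 25.68
tcp_pos: [0.5094, 0.0879, 0.0998]
orientation: [0.973, -0.229, -0.0, 0.0]
ft_force: [-2.8, -2.3, 0.7]
finger_gap: 0.0144
grip_force: 12.0
```

```bash
python3 f.py|head -1
```

```text
r 0.04542350998842495 ang 2.031672280392402 Frad -0.8286108032892884 Fcw -3.5066650016663754 Fz 0.7173435838170307 j6 2.089417276624495
```

drive_tool([
  [[1.1,-1.4,0],0.04],
  [[1.1,-1.4,0],0.04],
])

```text
t: 25.92
tcp_pos: [0.5126, 0.0893, 0.0998]
orientation: [0.963, -0.268, -0.0, 0.0]
ft_force: [-1.9, -2.6, 0.9]
finger_gap: 0.0144
grip_force: 12.0
```

```bash
python3 f.py|head -1
```

```text
r 0.045422468826275125 ang 1.9533642102657756 Frad -1.698338526697398 Fcw -2.71147672093247 Fz 0.9310796615876392 j6 2.171870062383999
```

drive_tool([
  [[0.55,-0.7,0],0.02],
])

```text
t: 26.05
tcp_pos: [0.5136, 0.0897, 0.0998]
orientation: [0.961, -0.278, -0.0, 0.0]
ft_force: [-2.0, -3.2, 0.8]
finger_gap: 0.0145
grip_force: 12.0
```

```bash
python3 f.py|head -1
```

```text
r 0.04541259494361333 ang 1.9312366068330813 Frad -2.261972922958935 Fcw -2.9416470437843354 Fz 0.8206094553681004 j6 2.1919690974081854
```

drive_tool([
  [[0.55,-0.7,0],0.02],
])

```text
t: 26.18
tcp_pos: [0.5146, 0.09, 0.0998]
orientation: [0.958, -0.287, -0.0, 0.0]
ft_force: [-1.9, -4.3, 0.0]
finger_gap: 0.0146
grip_force: 12.0
```

```bash
python3 f.py|head -1
```

```text
r 0.04537834216873798 ang 1.9071466607310796 Frad -3.4439900856145917 Fcw -3.238138750212044 Fz 0.02590800660509142 j6 2.2125380727120207
```

drive_tool([
  [[0.55,-0.7,0],0.02],
])

```text
t: 26.3
tcp_pos: [0.5156, 0.0904, 0.0999]
orientation: [0.955, -0.297, -0.0, 0.0]
ft_force: [-2.1, -3.2, -0.3]
finger_gap: 0.0147
grip_force: 12.0
```

```bash
python3 f.py|head -1
```

```text
r 0.04539904326302947 ang 1.8847962265758358 Frad -2.4100406445242206 Fcw -3.035910007369785 Fz -0.31552901300290237 j6 2.233433161839319
```

drive_tool([
  [[0.55,-0.7,0],0.02],
])

```text
t: 26.42
tcp_pos: [0.5165, 0.0907, 0.0999]
orientation: [0.952, -0.307, -0.0, 0.0]
ft_force: [-2.3, -4.4, -0.7]
finger_gap: 0.0143
grip_force: 12.0
```

```bash
python3 f.py|head -1
```

```text
r 0.045399737883038055 ang 1.863020722487455 Frad -3.513407807430866 Fcw -3.5089645742097133 Fz -0.6925711784930232 j6 2.2541052819182887
```

drive_tool([
  [[0.55,-0.7,0],0.02],
])

```text
t: 26.55
tcp_pos: [0.5174, 0.0909, 0.0999]
orientation: [0.949, -0.316, -0.0, 0.0]
ft_force: [-2.2, -4.1, -0.8]
finger_gap: 0.0148
grip_force: 12.0
```

```bash
python3 f.py|head -1
```

```text
r 0.045395839325194885 ang 1.8428363669246495 Frad -3.3603798050937046 Fcw -3.226727647810966 Fz -0.8471009151924638 j6 2.274616263584934
```

drive_tool([
  [[0.55,-0.7,0],0.02],
])

```text
t: 26.68
tcp_pos: [0.5183, 0.0912, 0.0999]
orientation: [0.945, -0.326, -0.0, 0.0]
ft_force: [-2.2, -5.0, -1.8]
finger_gap: 0.0145
grip_force: 12.0
```

```bash
python3 f.py|head -1
```

```text
r 0.04539245591459797 ang 1.8224904365742707 Frad -4.256150204352135 Fcw -3.3396516813905417 Fz -1.7808750475858748 j6 2.2950217787192297
```

drive_tool([
  [[0.55,-0.7,0],0.02],
])

```text
t: 26.8
tcp_pos: [0.5192, 0.0914, 0.0999]
orientation: [0.942, -0.335, -0.0, 0.0]
ft_force: [-1.3, -4.7, -1.0]
finger_gap: 0.0146
grip_force: 12.0
```

```bash
python3 f.py|head -1
```

```text
r 0.04539673290638164 ang 1.8024066903703928 Frad -4.231434277965473 Fcw -2.3558628986786467 Fz -1.0162147414592488 j6 2.315355567551522
```

drive_tool([
  [[0.55,-0.7,0],0.02],
])

```text
t: 26.92
tcp_pos: [0.52, 0.0916, 0.0999]
orientation: [0.939, -0.345, -0.0, 0.0]
ft_force: [-1.8, -4.8, -0.8]
finger_gap: 0.0148
grip_force: 12.0
```

```bash
python3 f.py|head -1
```

```text
r 0.04538769682746515 ang 1.7835225923930655 Frad -4.3603508387756085 Fcw -2.7408247619969344 Fz -0.7571767708115484 j6 2.3356148848136464
```

drive_tool([
  [[0.55,-0.7,0],0.02],
])

```text
t: 27.05
tcp_pos: [0.5209, 0.0918, 0.0999]
orientation: [0.935, -0.354, -0.0, 0.0]
ft_force: [-2.6, -5.0, -1.5]
finger_gap: 0.0146
grip_force: 12.0
```

```bash
python3 f.py|head -1
```

```text
r 0.04541319539509184 ang 1.7641568385624462 Frad -4.4486513299348545 Fcw -3.4724950556339667 Fz -1.5423098036728167 j6 2.355877920433391
```

drive_tool([
  [[0.55,-0.7,0],0.02],
])

```text
t: 27.18
tcp_pos: [0.5216, 0.0919, 0.0998]
orientation: [0.932, -0.363, -0.0, 0.0]
ft_force: [-4.0, -5.3, -1.8]
finger_gap: 0.0147
grip_force: 12.0
```

```bash
python3 f.py|head -1
```

```text
r 0.04541147038204453 ang 1.7480976844565186 Frad -4.505077290417427 Fcw -4.828785399264097 Fz -1.8323735713993379 j6 2.3760815856367503
```

drive_tool([
  [[0.55,-0.7,0],0.02],
])

```text
t: 27.3
tcp_pos: [0.5224, 0.092, 0.0998]
orientation: [0.928, -0.373, -0.0, 0.0]
ft_force: [-3.4, -5.0, 0.1]
finger_gap: 0.0148
grip_force: 12.0
```

```bash
python3 f.py|head -1
```

```text
r 0.045425138019174846 ang 1.7309132329441739 Frad -4.416537761297765 Fcw -4.191677402640624 Fz 0.05703557507140894 j6 2.39621297717992
```

drive_tool([
  [[0.55,-0.7,0],0.02],
])

```text
t: 27.42
tcp_pos: [0.5231, 0.0921, 0.0998]
orientation: [0.924, -0.382, -0.0, 0.0]
ft_force: [-4.5, -5.1, 0.3]
finger_gap: 0.0151
grip_force: 12.0
```

```bash
python3 f.py|head -1
```

```text
r 0.04541722681021364 ang 1.7150257086707308 Frad -4.369704746563537 Fcw -5.15240145781854 Fz 0.26293280139859987 j6 2.416353528353546
```

The tangential force rose from 3.1 to about 5 N, which means about 10 N at the jaw. I'll let go and lift away.

drive_tool([
  [[0,0,0],0],
  [[0,0,0],0],
  [[0,0,0],0],
], grip=26)

```text
t: 27.8
tcp_pos: [0.5239, 0.0924, 0.1]
orientation: [0.925, -0.381, 0.0, -0.0]
ft_force: [0.1, -0.2, 0.2]
finger_gap: 0.0259
grip_force: 0.0
```

drive_tool([
  [[0,0,-10],0],
  [[0,0,-20],0],
  [[0,0,-30],0],
  [[0,0,-40],0],
  [[0,0,-20],0],
  [[0,0,0],0],
  [[0,0,0],0],
  [[0,0,0],0],
])

```text
t: 28.8
tcp_pos: [0.523, 0.0922, 0.2191]
orientation: [0.924, -0.381, -0.001, 0.0]
ft_force: [0.5, -0.7, 0.2]
finger_gap: 0.0261
grip_force: 0.0
```

```bash
python3 look.py w9
python3 - <<'E'
from h import *
im=cv2.imread('pics/w9.png');h=cv2.cvtColor(im,cv2.COLOR_BGR2HSV)
T=pose('wrist');S=(h[...,1]>150)
red=((h[...,0]<6)|(h[...,0]>174))&S&(h[...,2]>60);red[300:]=0
c=proj('wrist',[.5297,.0472,.085],T);print('center px',c)
yy,xx=np.mgrid[:480,:640];d=np.hypot(xx-c[0],yy-c[1])
for n,m in(('red',red&(d<70)),('pins',(h[...,1]<60)&(h[...,2]>100)&(d<55)&(d>12))):
    k,l,s,q=cv2.connectedComponentsWithStats(m.astype(np.uint8))
    for i in range(1,k):
        if s[i,4]>8:
            p=at_z('wrist',q[i],.085,T)-[.5297,.0472,.085];print(n,s[i,4],q[i].round(),'ang',np.arctan2(p[1],p[0]),'r',np.hypot(p[0],p[1]))
E
```

```text
wheel_center 0.93 [348. 187.] [0.5301 0.0501 0.107 ]
handle_grip 0.78 [314. 228.] [0.5252 0.092  0.107 ]
handle_grip 0.46 [232. 232.] [0.5691 0.141  0.107 ]
clear_line 0.96 [246. 220.] [0.566 0.155 0.012]
cup 0.85 [211. 239.] [0.5783 0.1974 0.012 ]
29.1 [0.52344695 0.09222004 0.21966601] [6.20114505e-02 3.65255645e-01 1.57800145e+00 1.20732028e-05
 1.19877845e+00 2.41507859e+00] [-0.49730047  0.3511187   1.24510295]
center px [348.85880738 181.81449028]
red 149 [359. 154.] ang -1.1094973821548362 r 0.023743046550741716
pins 33 [355. 146.] ang -0.9289755122301846 r 0.029955604002485797
pins 65 [382. 167.] ang -1.9271545968799166 r 0.029810121520303948
pins 61 [319. 219.] ang 1.704124961249423 r 0.04064762884061188
```

The pins are at -0.93 and -1.93 rad and the pointer at -1.11 rad. The wheel therefore leads the screw clockwise by about 0.3 rad, with the slack on the closing side. The hand is clear.

```bash
python3 -c "
from bench import ticket
print(ticket.sign_off())"
```

```text
the job is handed in; nothing more can be done
None
```

I wound the jaw back behind the white line, then forward until it nipped the cup at an estimated 10 N (inferred from handle force). The slack is on the closing side, the handle is released and the job is handed in; no verdict was returned.

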